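Centre the tube stand on the balance pan

TASK

The top-heavy little tube stand on the laboratory balance is off-centre. With the fingertips, tap or push it gently, low on its base, until it stands upright with its base wholly inside the ring marked in the middle of the weighing pan, then move clear. Do not grip, lift or tip the stand, do not lean on the balance, and leave the other things on the bench where they are.

Things in the scene. Friction and masses are not known exactly. Their poses are not given: they have to be found in the camera images.
- tube_stand: Loose on the pan, about 90 g, one rigid piece 66 mm tall: round white base with a capped tube on top. Origin: centre of underside, z up. Foot 26 mm across, 4 mm high; the base is widest, 36 mm, from 6 to 16 mm up (push slowly there: it slides), tapering to 20 mm at 26 mm; tube 13 mm, cap 17.6 mm across (pushed up there, it tips). Starts upright, 18 to 29 mm off the middle, any direction.
- pan_centre (a point): The middle of the upper face of the balance's weighing pan, 70 mm above the bench. The pan is a fixed, flat, level steel disc 92 mm across and 4 mm thick with a 3 mm wide dark ring mark, 52 mm across inside, flat on its face around this point; it has no rim.
- balance: The laboratory balance, fixed: white housing 210 mm (x) by 190 mm (y), top 48 mm above the bench, keypad strip (top 57 mm) along its -x edge. Origin: centre of its underside on the bench; the pan's middle lies 35 mm towards +x of it. All of it is lower than the pan's face.
- rack: Bystander, loose: clear rack, 74 mm (x) by 112 mm (y), 74 mm tall, with blue-capped tubes. Origin: centre of its underside.
- jar: Bystander, loose: specimen jar 48 mm across and 62 mm tall. Origin: centre of its underside.
- spare_stand: Bystander, loose: an empty tube stand, with the same white base but no tube, 26 mm tall, standing on the bench. Origin: centre of its underside.
- pan: The weighing pan described under pan_centre, fixed. Origin: centre of its underside, 66 mm above the bench and 4 mm below pan_centre; its yaw means nothing.

How it is judged:
By the outcome, as a careful person would: the job done as asked, in the order asked, and still so for the second after the job is handed in, with the robot touching nothing.
It also fails if it takes over 43 s, if anything falls off the work surface, if the arm or the gripper's body presses on something with over 40 N, if the wrist force passes 120 N, or if a joint passes its speed limit or range.

ROBOT

A 6-joint arm with a two-finger parallel gripper is mounted at the origin on the work surface. World frame = base frame: x ahead of the robot, y to its left, z up, the work surface at z = 0. Lengths are in mm, angles in rad, forces in N, time in s.
With the tool pointing down it reaches from about 275 to 750 mm from the base axis. Payload 10.2 kg.
Tool frame: the origin (TCP) lies midway between the tips of the shut fingers; the grasp point (between the pads) lies 19 mm behind it (ctrl.tcp_to_grasp is the z of the grasp point in the tool frame, in mm); z points along the fingers, y is the direction in which the jaws open and shut (so a half turn about z gives the same grasp; the last joint's range is limited). The gripper opens to 85 mm and grips with 20 to 120 N. Pads are 22 mm wide; open, the fingers measure 114 mm over their backs; the gripper's body (76 mm by 85 mm) begins 54 mm behind the grasp point. The pads swing forward as they close: fully open they stand 13 mm farther back than shut.
Start: joints at [0.962, 0.313, 1.498, -0, 1.331, -0.223], TCP at [197.571, 486.412, 231.294] pointing down, gripper open.
Joint ranges: [-2.94, 2.94], [-0.97, 2.17], [0.19, 2.56], [-1.23, 4.37], [0.02, 3.11], [-2.88, 2.88]. Speed limits (rad/s): [2.39, 2.39, 3.01, 3.14, 3.14, 3.14].

INTERFACE

Orientations are given as a unit quaternion [w, x, y, z].
In Python, from rig import sensors, capture, order, ctrl gives the robot as it stands. The module is installed in compiled form; this text tells all that it offers.
- The arm moves only by the tool play_rows, never from a script. Its argument "deltas" is a list of rows, each a list of 7 numbers: the shift along the world's x, y, z in units of 40 mm (1.0 is 40 mm), then the turn, a rotation vector about the world's x, y, z in units of 6 degrees (1.0 is 6 degrees), then the opening, from -1 (shut) to 1 (fully open). A call has 1 to 8 rows; each row shifts and turns the commanded pose from where the row before left it; what a row does not reach is not made up. A row lasts 1/12 s, in which the tool goes at most 41.7 mm and 7.16 degrees, less where a joint would pass 70% of its speed; a pose out of reach is approached as far as the arm can. A call is refused whole if a number of a shift passes 1 or a number of a turn 1, either way. A call with a gripper value outside its range is refused whole. The fingers move at their own pace and stop on an object; "squeeze" is the grip in N (left out, the last holds). Time passes only in rows, so rows that do not move let the fingers close. It gives the time, the measured TCP pose, the force and the opening at its end, in the units of the state.
- sensors.sense(): the state, without advancing time (a new reading comes with each control period).
- capture(name): name is "scene" or "top" or "wrist"; returns a dict with "pixels" (480x640x3 uint8, red, green, blue), "z_map" (480x640 float32, mm along the optical axis (not along the pixel's ray), 0 where there is no reading), "fx", "fy", "cx", "cy" (pixels), "k1" (the pictures are not rectified: a ray, as slopes to the right and down, at radius r is drawn at 1 + k1 r^2 times it, then the intrinsics apply), "eye" and "rotation" of the camera in the world; the wrist camera has in their place "tool_from_camera" (4x4, takes a point from camera to tool coordinates, whose origin is the TCP and whose axes are the flange's). Camera axes: x right, y down, z forward; pixel columns grow to the right and rows downward; lengths in mm; the calibration is good to about 2 mm. A picture is of the moment at which its call begins: read the wrist's pose just before it.
- order.finish_job(): hands the job in, once; it reports no verdict.
The state is a dict: "time_s": time; "joints": joint angles; "dq": joint speeds; "tau": joint torques, N m; "eef_pos": TCP position; "ee_rot": TCP orientation; "force": force on the tool from outside, world axes, zero at the start; "wrist_torque": the same for the moment, N m; "grip_width": opening from 0.0 (shut) to 1.0 (fully open).
Only numpy, scipy, OpenCV 4.12 (cv2) and the standard library are available. Lean on these libraries where they do the work, as an engineer would, in place of code of your own. Each camera call takes 0.05 s, during which the arm holds its last target. There are 200 camera calls.

## Working session

There is one attempt and no reset: what is moved stays moved. The work goes in short steps, Python scripts to look and compute and a tool call to move; the robot and the scene stay as the last step left them, time stands still between calls to the robot, and variables do not carry over. Pictures are saved under pics/ and viewed, about 8 in all and at most 12, crops included, and the job is handed in when it is done.

Besides the shell and the picture viewer there is one more tool, called after "Request:" as name(argument=value, ...), one argument or row to a line, values as JSON. play_rows: Moves the arm, as the interface text tells. Its arguments: {"type":"object","properties":{"deltas":{"type":"array","items":{"type":"array","items":{"type":"number"}}},"squeeze":{"type":"number"}},"required":["deltas"]}

```bash
mkdir -p pics
cat > h.py <<'E'
import numpy as np, cv2
from rig import sensors, capture, order, ctrl
def save(c,n): cv2.imwrite(f'pics/{n}.png', c['pixels'][:,:,::-1])
def rays(c,uv):
    uv=np.asarray(uv,float).reshape(-1,2)
    K=np.array([[c['fx'],0,c['cx']],[0,c['fy'],c['cy']],[0,0,1]])
    d=np.column_stack([(uv[:,0]-c['cx'])/c['fx'],(uv[:,1]-c['cy'])/c['fy']])
    s=d.copy()
    for _ in range(20): s=d/(1+c['k1']*(s**2).sum(1,keepdims=True))
    return np.column_stack([s,np.ones(len(s))])
def plane(c,uv,z):
    R=np.array(c['rotation']);
    if R.shape!=(3,3):
        from scipy.spatial.transform import Rotation
        R=Rotation.from_quat(np.roll(R,-1)).as_matrix()
    w=rays(c,uv)@R.T; e=np.array(c['eye']); t=(z-e[2])/w[:,2]
    return e+w*t[:,None]
E
python3 - <<'E'
from h import *
for n in('top','scene'):
    c=capture(n);save(c,n+'0');print(n,{k:v for k,v in c.items() if k not in('pixels','z_map')})
print(sensors.sense())
E
```

```text
top {'fx': 583.5055362281345, 'fy': 583.5055362281345, 'cx': 320.1226547657332, 'cy': 235.331732902442, 'k1': 0.002488585548412138, 'eye': array([ 373.93763864,   69.9963068 , 1178.35854128]), 'rotation': array([ 0.05968228, -0.70115975,  0.70867212, -0.05095944])}
scene {'fx': 573.0695499312017, 'fy': 573.0695499312017, 'cx': 320.6293855768674, 'cy': 242.01465844043793, 'k1': -0.14547521652473913, 'eye': array([ 976.56387177, -206.1382233 ,  752.09450428]), 'rotation': array([-0.27810729,  0.83231269,  0.45488309, -0.15163541])}
{'time_s': 0.1, 'joints': array([ 9.61561552e-01,  3.13399592e-01,  1.49833929e+00,  2.64722979e-05,
        1.33101364e+00, -2.23384603e-01]), 'dq': array([ 3.19451683e-04, -4.24043606e-04, -2.97487905e-03,  1.34464436e-03,
       -1.41981684e-03, -8.47455032e-05]), 'tau': array([ 3.17573657e-03, -4.12904835e+01, -2.60142875e+01, -1.33938324e-04,
        3.09826639e-03,  8.00057160e-05]), 'eef_pos': array([197.44861566, 486.21452989, 230.79768353]), 'ee_rot': array([-2.46276553e-04,  1.91733590e-01,  9.81446837e-01, -5.25202939e-04]), 'force': array([-0.33458391, -0.74953069,  0.04563575]), 'wrist_torque': array([-0.00233203,  0.01886285,  0.03174953]), 'grip_width': 1.001960466293525}
```

View pics/top0.png

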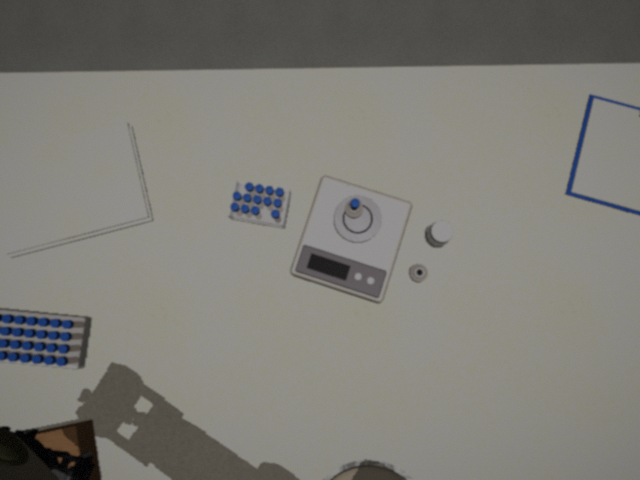

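View pics/scene0.png

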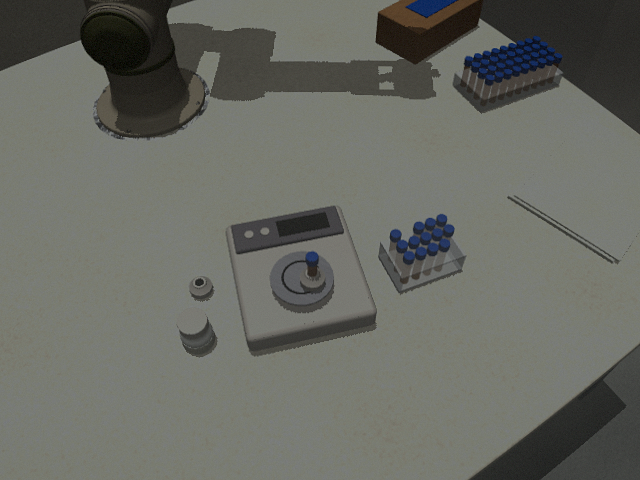

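Top view: the pan is at about (357,219), the stand's blue cap at (355,204), the rack at left (260,203), and the jar (438,234) and spare stand (418,272) at right. The scene view agrees, with the cap at (312,258). Next I'll convert these to world coordinates.

```bash
cat >> h.py <<'E'
def cap(c,box):
    u0,v0,u1,v1=box; h=cv2.cvtColor(c['pixels'],cv2.COLOR_RGB2HSV)[v0:v1,u0:u1]
    m=((h[...,0]>100)&(h[...,0]<130)&(h[...,1]>130)).astype('uint8')
    v,u=np.nonzero(m); return np.array([u.mean()+u0,v.mean()+v0]),len(u)
E
python3 - <<'E'
from h import *
c=capture('top');s=capture('scene')
for q,b in((c,(340,190,375,222)),(s,(300,245,325,272))):
    p,n=cap(q,b);print('cap',p,n,plane(q,p,134))
print('pan',plane(c,(357,219),70),plane(s,(302,278.5),70))
for n,p,z in(('jar',(438,232),60),('spare',(418,272),24),('rack',(260,203),60),('kp1',(305,245),57),('kp2',(385,268),57),('hsg1',(325,177),48),('hsg2',(411,204),48)): print(n,plane(c,p,z))
v=c['pixels'][170:300,280:450,::-1];cv2.imwrite('pics/crop.png',cv2.resize(v,None,fx=4.5,fy=4.5,interpolation=cv2.INTER_CUBIC))
E
```

```text
cap [354.5        203.14285714] 56 [[597.72996442  18.75400444 134.        ]]
cap [311.53684211 256.36842105] 95 [[599.24686317  22.18130644 134.        ]]
pan [[580.13322527  11.37993375  70.        ]] [[585.58670451  13.82672836  70.        ]]
jar [[ 554.49735286 -145.40067835   60.        ]]
spare [[ 480.6038788  -109.57729147   24.        ]]
rack [[616.17638064 200.2223331   60.        ]]
kp1 [[532.45274667 112.55613264  57.        ]]
kp2 [[485.95981605 -41.31451857  57.        ]]
hsg1 [[670.0791846   72.26811954  48.        ]]
hsg2 [[613.04046941 -96.86591471  48.        ]]
```

View pics/crop.png

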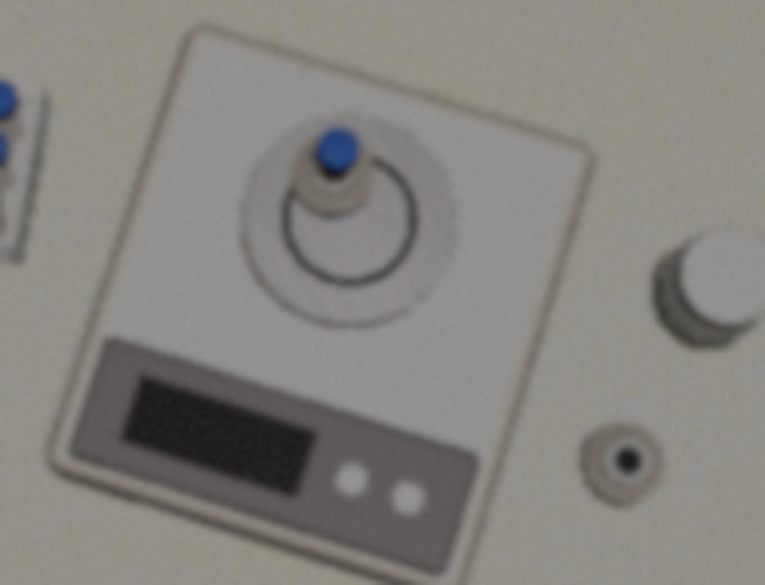

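The pan ring is at about crop (349,220) and the stand's base at about (335,178), so the stand is off-centre mainly toward +x and slightly toward +y. I'll go above it and turn so the jaws straddle the push line.

Request:
play_rows(
  deltas=[
    [1, -1, 0, 0, 0, 1, 1],
    [1, -1, 0, 0, 0, 1, 1],
    [1, -1, 0, 0, 0, 1, 1],
    [1, -1, 0, 0, 0, 1, 1],
    [1, -1, 0, 0, 0, 1, 1],
    [1, -1, 0, 0, 0, 1, 1],
    [1, -1, 0, 0, 0, 1, 1],
    [1, -1, 0, 0, 0, 0.8, 1],
  ],
)

```text
time_s: 0.87
eef_pos: [427.6, 256.3, 231.3]
ee_rot: [-0.0, -0.204, 0.979, 0.0]
force: [0.2, 1.1, -0.3]
grip_width: 0.998
```

Request:
play_rows(
  deltas=[
    [0.6, -0.8, 0, 0, 0, 0, -0.5],
    [0.6, -0.8, 0, 0, 0, 0, -0.5],
    [0.6, -0.8, 0, 0, 0, 0, -0.5],
    [0.6, -0.8, 0, 0, 0, 0, -0.5],
    [0, 0, 0, 0, 0, 0, -0.5],
    [0, 0, 0, 0, 0, 0, -0.5],
    [0, 0, 0, 0, 0, 0, -0.5],
    [0, 0, 0, 0, 0, 0, -0.5],
  ],
)

```text
time_s: 1.53
eef_pos: [522.0, 131.0, 231.3]
ee_rot: [-0.0, -0.202, 0.979, 0.0]
force: [-0.4, 0.5, -0.7]
grip_width: 0.251
```

Run:
```python
from h import *
st=sensors.sense();print(st['time_s'],st['eef_pos'],st['ee_rot'],st['grip_width'],st['joints'])
c=capture('wrist');save(c,'w0');print(c['tool_from_camera'],c['fx'],c['cx'],c['cy'],c['k1'])
```

```text
1.5333 [521.97040077 130.96821116 231.33978785] [-1.06418027e-04 -2.02346569e-01  9.79313964e-01  1.20571716e-04] 0.25051659214956173 [ 2.79096059e-02  3.41992751e-01  1.45761034e+00  2.05536503e-04
  1.34224130e+00 -1.95044025e+00]
[[ 2.21917801e-04 -9.45198920e-01 -3.26494951e-01  8.55614279e+01]
 [ 9.99999657e-01 -5.09142252e-05  8.27093327e-04 -5.09688834e-01]
 [-7.98390956e-04 -3.26495023e-01  9.45198584e-01 -1.41695363e+02]
 [ 0.00000000e+00  0.00000000e+00  0.00000000e+00  1.00000000e+00]] 382.2362977636538 312.75529132231924 237.53185999970174 -0.002226513397267106
```

View pics/w0.png

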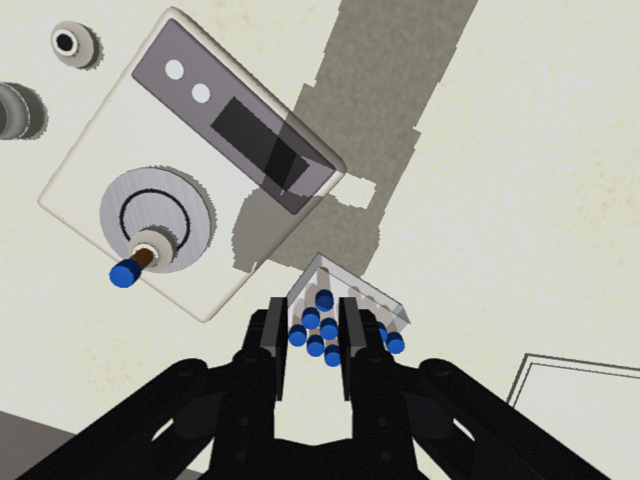

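The camera's up direction is the push direction (tool +x, 203°). The pan is at (157,220), the stand base at (152,245) and the cap at (124,273). I'll go behind the stand, still high.

Request:
play_rows(
  deltas=[
    [0.6, -0.47, -0.2, 0, 0, 0, -0.5],
    [0.6, -0.47, -0.2, 0, 0, 0, -0.5],
    [0.6, -0.47, -0.2, 0, 0, 0, -0.5],
    [0.6, -0.47, -0.2, 0, 0, 0, -0.5],
    [0.6, -0.47, -0.2, 0, 0, 0, -0.5],
    [0, 0, 0, 0, 0, 0, -0.5],
    [0, 0, 0, 0, 0, 0, -0.5],
    [0, 0, 0, 0, 0, 0, -0.5],
  ],
)

```text
time_s: 2.25
eef_pos: [642.1, 37.2, 191.6]
ee_rot: [0.0, -0.202, 0.979, 0.0]
force: [-0.5, 0.2, 0.5]
grip_width: 0.251
```

```bash
cat >> h.py <<'E'
def wrist():
    from scipy.spatial.transform import Rotation
    st=sensors.sense(); c=capture('wrist')
    T=np.eye(4);T[:3,:3]=Rotation.from_quat(np.roll(st['ee_rot'],-1)).as_matrix();T[:3,3]=st['eef_pos']
    M=T@np.array(c['tool_from_camera']);c['rotation']=M[:3,:3];c['eye']=M[:3,3];return c,st
E
python3 - <<'E'
from h import *
c,st=wrist();save(c,'w1');print(st['time_s'],st['eef_pos'],st['force'])
E
```

```text
2.25 [642.14959245  37.17958129 191.62071736] [-0.50661678  0.1821223   0.46234996]
```

View pics/w1.png

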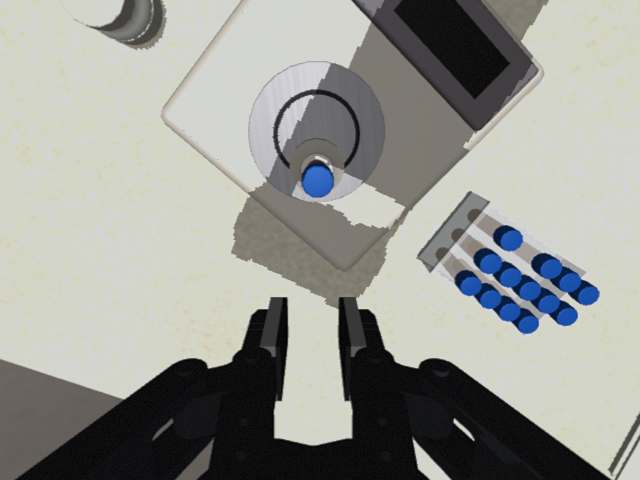

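The stand is nearly dead ahead of the open fingers: cap at (317,180), base at about (318,165), pan spanning u 249–384 and v 61–202. Next I'll compute the positions along and across the push direction.

Run:
```python
from h import *
c,st=wrist()
L,R,T,B=plane(c,[(249,130),(384,130),(316.5,61),(316.5,202)],70)
a=np.array([-.918,-.396]);a/=np.linalg.norm(a);n=np.array([-a[1],a[0]])
O=st['eef_pos'][:2]
def f(p): p=np.asarray(p)[:2]-O; return p@a,p@n
print('pan LR',(L+R)/2,np.linalg.norm(L-R),'TB',(T+B)/2,np.linalg.norm(T-B))
pc=np.array([((T+B)/2)]).ravel(); print('pan a,n',f((L+R)/2),f(pc))
p,k=cap(c,(290,150,345,205));q=plane(c,p,135)[0];print('cap',p,q,f(q))
for uv in((289,165),(346,165),(318,139)): 
  print(uv,f(plane(c,uv,86)[0]))
```

```text
pan LR [576.86289615  11.55005124  70.        ] 89.81873639021788 TB [580.16970871  12.98616122  70.        ] 91.02253350914059
pan a,n (np.float64(70.10382823317612), np.float64(-2.1479757874545857)) (np.float64(66.49864546953627), np.float64(-2.156829007960347))
cap [316.9073857  179.62602579] [596.45789151  19.61721194 135.        ] (np.float64(48.91615313254247), np.float64(-1.7939297126292948))
(289, 165) (np.float64(49.30882118999491), np.float64(15.628124143815885))
(346, 165) (np.float64(49.33332373253319), np.float64(-21.048410928040937))
(318, 139) (np.float64(65.57754104815515), np.float64(-2.9458459486804336))
```

Stand 48.5 mm ahead and 2 mm across. The pan centre is about 67.5 mm ahead and 2 mm across, so the push is about 18.5 mm straight along tool x. Now correcting the 2 mm sideways and descending to z≈77.

Request:
play_rows(
  deltas=[
    [-0.02, 0.045, -0.4, 0, 0, 0, -0.5],
    [0, 0, -0.5, 0, 0, 0, -0.5],
    [0, 0, -0.5, 0, 0, 0, -0.5],
    [0, 0, -0.5, 0, 0, 0, -0.5],
    [0, 0, -0.5, 0, 0, 0, -0.5],
    [0, 0, -0.3, 0, 0, 0, -0.5],
    [0, 0, -0.16, 0, 0, 0, -0.5],
    [0, 0, 0, 0, 0, 0, -0.5],
  ],
)

```text
time_s: 3.02
eef_pos: [641.3, 38.2, 76.4]
ee_rot: [-0.001, -0.202, 0.979, 0.0]
force: [-1.0, -0.1, 0.2]
grip_width: 0.25
```

Request:
play_rows(
  deltas=[
    [-0.08, -0.035, 0, 0, 0, 0, -0.5],
    [-0.08, -0.035, 0, 0, 0, 0, -0.5],
    [-0.08, -0.035, 0, 0, 0, 0, -0.5],
    [-0.08, -0.035, 0, 0, 0, 0, -0.5],
    [-0.06, -0.026, 0, 0, 0, 0, -0.5],
    [0, 0, 0, 0, 0, 0, -0.5],
  ],
)

```text
time_s: 3.52
eef_pos: [626.3, 30.8, 77.3]
ee_rot: [0.0, -0.202, 0.979, -0.0]
force: [0.6, -0.6, -0.2]
grip_width: 0.253
```

Run:
```python
from h import *
c,st=wrist();save(c,'w2');print(st['time_s'],st['eef_pos'],st['force'])
```

```text
3.5167 [626.27116658  30.83864683  77.26881626] [ 0.61502452 -0.56166317 -0.16372075]
```

View pics/w2.png

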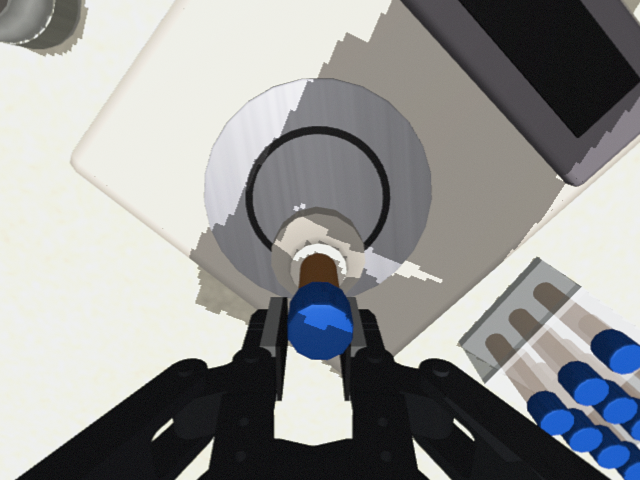

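The stand sits centred ahead of the fingertips (base u 271–364, front edge v≈207; ring u 247–390, top v≈127). It has not been moved yet, so I'll measure the remaining distance.

```bash
cat >> h.py <<'E'
def f(c,st,uv,z):
    from scipy.spatial.transform import Rotation
    R=Rotation.from_quat(np.roll(st['ee_rot'],-1)).as_matrix()
    return (plane(c,uv,z)-st['eef_pos'])@R
E
python3 - <<'E'
from h import *
c,st=wrist()
print('pan top,L,R',f(c,st,[(318,77),(204,188),(432,188)],70)[:,:2].round(1))
print('ring top outer,L,R outer',f(c,st,[(318,126),(246,195),(390,195)],70)[:,:2].round(1))
print('base front,L,R',f(c,st,[(318,207),(271,248),(364,248)],86)[:,:2].round(1))
E
```

```text
pan top,L,R [[ 95.3   1.5]
 [ 54.8 -43.3]
 [ 54.8  46.7]]
ring top outer,L,R outer [[ 78.3   1.6]
 [ 52.  -26.9]
 [ 52.   30.3]]
base front,L,R [[ 51.2   1.5]
 [ 35.5 -15.9]
 [ 35.5  18.6]]
```

Request:
play_rows(
  deltas=[
    [-0.05, 0.002, 0, 0, 0, 0, -0.5],
    [-0.04, -0.007, 0, 0, 0, 0, -0.5],
    [-0.035, -0.015, 0, 0, 0, 0, -0.5],
    [-0.03, -0.013, 0, 0, 0, 0, -0.5],
    [-0.03, -0.013, 0, 0, 0, 0, -0.5],
    [-0.03, -0.013, 0, 0, 0, 0, -0.5],
    [-0.03, -0.013, 0, 0, 0, 0, -0.5],
    [-0.03, -0.013, 0, 0, 0, 0, -0.5],
  ],
)

```text
time_s: 4.28
eef_pos: [615.5, 27.6, 76.9]
ee_rot: [0.0, -0.202, 0.979, -0.0]
force: [-0.2, 0.7, -1.2]
grip_width: 0.25
```

Request:
play_rows(
  deltas=[
    [-0.03, -0.013, 0, 0, 0, 0, -0.5],
    [-0.03, -0.013, 0, 0, 0, 0, -0.5],
    [-0.03, -0.013, 0, 0, 0, 0, -0.5],
    [-0.03, -0.013, 0, 0, 0, 0, -0.5],
    [-0.02, -0.009, 0, 0, 0, 0, -0.5],
    [0, 0, 0, 0, 0, 0, -0.5],
    [0, 0, 0, 0, 0, 0, -0.5],
  ],
)

```text
time_s: 4.87
eef_pos: [610.0, 25.2, 76.9]
ee_rot: [-0.0, -0.202, 0.979, -0.0]
force: [0.2, 0.1, -0.0]
grip_width: 0.251
```

Run:
```python
from h import *
c,st=wrist();save(c,'w3');print(st['time_s'],st['eef_pos'],st['force'])
```

```text
4.8667 [609.96981075  25.22449273  76.92775433] [ 0.23261041  0.0810475  -0.0134193 ]
```

View pics/w3.png

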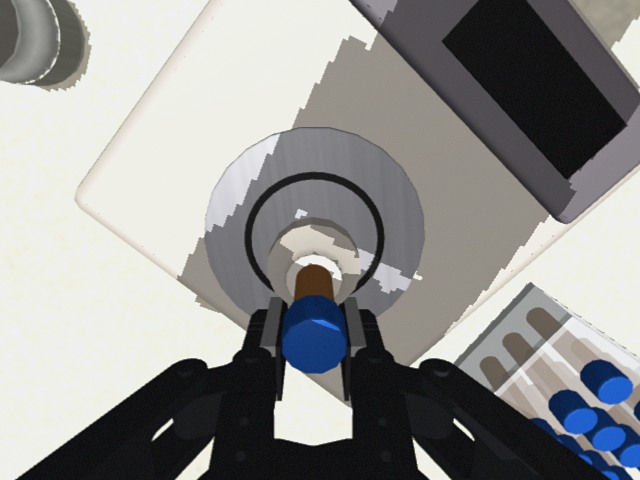

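Base front at v≈218, u 268–358; ring top outer v≈172, u 245–384; pan top v≈127. The stand has moved part of the way.

Run:
```python
from h import *
c,st=wrist()
print('pan top,L,R',f(c,st,[(314,127),(205,235),(424,235)],70)[:,:2].round(1))
print('ring top outer,L,R outer',f(c,st,[(314,172),(245,240),(384,240)],70)[:,:2].round(1))
print('base front,L,R',f(c,st,[(314,218),(267.5,255),(359,255)],86)[:,:2].round(1))
```

```text
pan top,L,R [[ 78.    0.1]
 [ 35.3 -44.6]
 [ 35.3  45.3]]
ring top outer,L,R outer [[ 61.2   0.1]
 [ 33.1 -28.3]
 [ 33.1  29. ]]
base front,L,R [[ 47.2   0.1]
 [ 32.9 -17.3]
 [ 32.9  16.9]]
```

Remaining about 3 mm.

Request:
play_rows(
  deltas=[
    [-0.02, -0.009, 0, 0, 0, 0, -0.5],
    [-0.025, -0.011, 0, 0, 0, 0, -0.5],
    [-0.02, -0.009, 0, 0, 0, 0, -0.5],
    [-0.01, -0.004, 0, 0, 0, 0, -0.5],
    [0, 0, 0, 0, 0, 0, -0.5],
    [0, 0, 0, 0, 0, 0, -0.5],
  ],
)

```text
time_s: 5.47
eef_pos: [607.0, 23.9, 76.9]
ee_rot: [-0.0, -0.202, 0.979, 0.0]
force: [-0.5, 0.3, 1.1]
grip_width: 0.251
```

Request:
play_rows(
  deltas=[
    [0.05, 0.022, 0, 0, 0, 0, -0.5],
    [0.1, 0.043, 0, 0, 0, 0, -0.5],
    [0.2, 0.087, 0, 0, 0, 0, -0.5],
    [0.4, 0.174, 0, 0, 0, 0, -0.5],
    [0.4, 0.174, 0, 0, 0, 0, -0.5],
    [0, 0, 0.5, 0, 0, 0, -0.5],
    [0, 0, 0.9, 0, 0, 0, -0.5],
    [0, 0, 0.9, 0, 0, 0, -0.5],
  ],
)

```text
time_s: 6.13
eef_pos: [652.7, 44.4, 168.9]
ee_rot: [-0.001, -0.202, 0.979, 0.0]
force: [0.1, 1.1, -0.0]
grip_width: 0.25
```

Request:
play_rows(
  deltas=[
    [0, 0, 0.5, 0, 0, 0, -0.5],
    [0, 0, 0, 0, 0, 0, -0.5],
    [0, 0, 0, 0, 0, 0, -0.5],
  ],
)

```text
time_s: 6.38
eef_pos: [653.4, 44.1, 189.6]
ee_rot: [0.001, -0.202, 0.979, -0.0]
force: [-0.4, -0.9, -0.8]
grip_width: 0.253
```

Run:
```python
from h import *
c,st=wrist();print(st['time_s'],st['eef_pos'],st['force'])
t=capture('top')['pixels'][170:300,280:450]
a=c['pixels'][:300,150:500]
cv2.imwrite('pics/end.png',np.hstack([cv2.resize(a,(460,394)),cv2.resize(t[20:80,40:100],(394,394),interpolation=cv2.INTER_CUBIC)[:,:340]])[...,::-1])
save(c,'w4')
```

```text
6.3833 [653.44532246  44.11627117 189.60443162] [-0.3934624  -0.87118184 -0.84258829]
```

View pics/end.png

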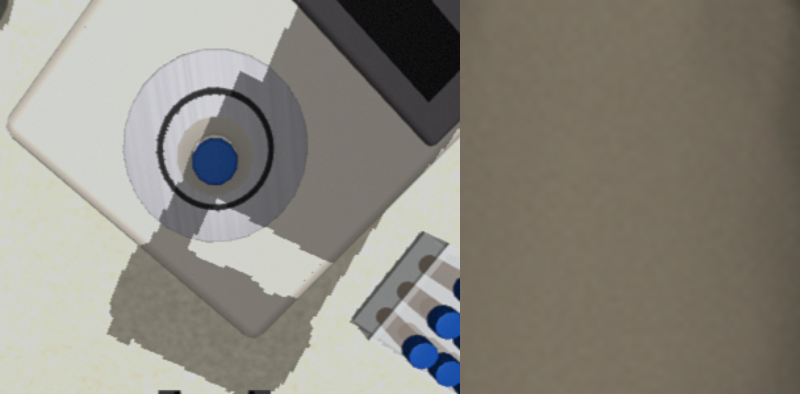

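View pics/w4.png

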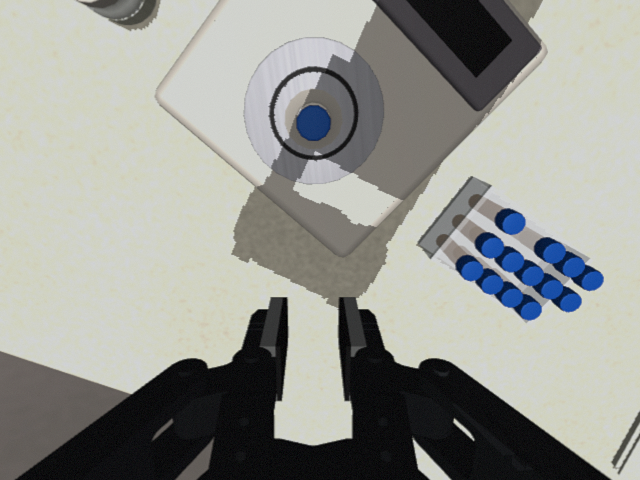

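The ring is visible all round the stand: ring u 269–359, v 67–159, with the base at u 285–344 and the cap at (313,123). I'll do one numeric check and, if it is within a few mm, hand in.

Run:
```python
from h import *
c,st=wrist();P=f(c,st,[(314,37),(314,185)],70)[:,:2];p,k=cap(c,(285,95,340,150));q=f(c,st,p,135)[0,:2]
b=f(c,st,[(313,88),(285,115),(344,115)],86)[:,:2]
print('pan',P.mean(0),'cap',q,'base',b)
o=np.array([b[0,0]-18,(b[1,1]+b[2,1])/2])-P.mean(0); print('offset',o, 'cap off',q-P.mean(0))
if np.linalg.norm(o)<5 and np.linalg.norm(q-P.mean(0))<6: print(order.finish_job())
```

```text
pan [79.53893099  0.50027322] cap [76.56957936 -0.62492953] base [[ 95.3966163   -0.17525042]
 [ 80.13024883 -17.1390805 ]
 [ 80.13684017  18.62546934]]
offset [-2.1423147  0.2429212] cap off [-2.96935164 -1.12520275]
the job is handed in; nothing more can be done
None
```

The tube stand is now upright with its base wholly inside the ring on the weighing pan. I pushed it there slowly, low on its widest band, with the partly open fingertips, without closing on it. Then I backed off level, raised the tool clear and handed the job in at about 6.5 s.

- **Position:** in the last wrist-camera check the base centre was about 2 mm from the pan's middle, where about 8 mm is allowed. The ring was visible all round the base.
- **Upright:** the cap measured about 3 mm from the pan's middle, on the same side as the base, which fits the stand being upright within calibration error.
- **Contact forces:** the wrist-force readings after each move stayed near zero, within about 2 N.
- **Other objects:** I never went near the rack, jar or spare stand. I did not re-measure their positions at the end.
- **Check that failed:** the last top-camera crop showed only blurred brown, probably the arm blocking the view, so the final check rests on the wrist camera alone.

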